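Hold the drawer front against its box for screwing

ROBOT

A 6-joint arm with a two-finger parallel gripper is mounted at the origin on a cart in front of the work surface, level with it; the furniture and walls round the work are solid. World frame = base frame: x ahead of the robot, y to its left, z up, the work surface at z = 0. Lengths are in m, angles in degrees, forces in N, time in s.
With the tool pointing down it reaches from about 0.35 to 0.875 m from the base axis. Payload 4.2 kg.
Tool frame: the origin (TCP) lies on the front face of the gripper's body, between the roots of the fingers; the fingertips stand 70 mm ahead of it and the grasp point (between the pads) lies 51 mm ahead of it; x points along the fingers, y is the direction in which the jaws open and shut, and the axes are right-handed (so a half turn about x gives the same grasp; the last joint's range is limited). The gripper opens to 87 mm and grips with 3 to 60 N. Pads are 19 mm wide; open, the fingers measure 117 mm over their backs; the gripper's body (75 mm by 190 mm) begins 51 mm behind the grasp point.
Start: joints at [87.353, 22.042, 0.453, 0, -68.411, -14.817], TCP at [0.188, 0.596, 0.292] pointing down, gripper open.
Joint ranges: [-179.83, 179.83], [-69.29, 118.12], [-61.27, 80.66], [-181.25, 117.63], [-171.15, -9.14], [-177.46, 177.46]. Speed limits (degrees/s): [159.86, 159.86, 180, 180, 180, 180].

INTERFACE

Orientations are given as a 3x3 rotation matrix whose columns are the frame's x, y, z axes.
In Python, from station import r, viewer, spotter gives the robot as it stands.
- The arm moves only by the tool move_arm, never from a script. Its argument "series" is a list that holds one entry, the list of rows, each a list of 7 numbers: the turn, a rotation vector about the world's x, y, z scaled (see below), then the shift along the world's x, y, z scaled (see below), then the opening, from 0 (shut) to 1 (fully open). A call has 1 to 20 rows; each row shifts and turns the pose as measured when the row begins; what a row does not reach is not made up. The controller multiplies each number of a shift by 60 mm and each number of a turn by 8 degrees. A row lasts 1/8 s, in which the tool goes at most 62.5 mm and 10.7 degrees, less where a joint would pass 70% of its speed; a pose out of reach is approached as far as the arm can. A call with a number of a shift or a turn outside -1 to 1 is refused whole. A call with a gripper value outside its range is refused whole. The fingers move at their own pace and stop on an object; the grip force is fixed at half the most. Time passes only in rows, so rows that do not move let the fingers close. It gives the time, the measured TCP pose, the force and the opening at its end, in the units of the state.
- r.sense(): the state, without advancing time (a new reading comes with each control period).
- viewer.capture(name): name is "scene" or "side" or "wrist"; returns (picture, depth): 480x640x3 uint8, red, green, blue; 480x640 float32, m along the optical axis (not along the pixel's ray), 0 where there is no reading.
- viewer.camera_params(name): a dict with "mtx" (3x3 intrinsics, pixels), "dist_coeffs" ([k1, k2, p1, p2, k3] as OpenCV has them; the pictures are not rectified), "pose" (4x4, takes a point from camera to world coordinates). Camera axes: x right, y down, z forward; pixel columns grow to the right and rows downward; lengths in m; the calibration is good to about 2 mm. A picture is of the moment at which its call begins: read the wrist's pose just before it. camera_params takes no time and is no camera call; for the wrist camera it gives the pose at the moment of the call.
- r.finish_job(): hands the job in, once; it reports no verdict.
Trained networks look in the newest picture that a camera, given by its name, has taken for a name from the list of things; names that differ only in an ending like _2 or _b are one class to them, and where a whole thing is asked for, a point or a joint stands for the part that bears it (a point fixed in the world has none). Each returns a list of dicts, best first, with "conf" (0 to 1); they miss things now and then, are a little off and sometimes report something else, mostly with a low value. They report only what shows in the picture. A call takes as long as a camera call. They do not tell look-alikes from the thing itself.
- spotter.find_in(camera, name): "centre" ([column, row] in pixels, amid what is visible of it).
- spotter.trace(camera, name): "mask" (480x640 bool, what is visible of it) and "centre" ([column, row] in pixels, amid what is visible of it).
The state is a dict: "time_s": time; "joints": joint angles; "joint_velocities": joint speeds; "effort": joint torques, N m; "tcp_pos": TCP position; "ee_rot": TCP orientation; "wrist_force": force on the tool from outside, world axes, zero at the start; "moment": the same for the moment, N m; "gripper_width": opening from 0.0 (shut) to 1.0 (fully open).
Only numpy, scipy, OpenCV 4.12 (cv2) and the standard library are available. Lean on these libraries where they do the work, as an engineer would, in place of code of your own. Each camera call takes 0.05 s, during which the arm holds its last target.

TASK

Be my third hand: take the loose blue drawer front by its pull and hold it, pull outward and upright, flat against the front of the small wooden drawer box in the cradle, with the front overhanging the box evenly all round. Push it straight back against the cradle's spring until the orange pointer stands within the green part of the gauge, without ever driving the box back to its stop, and finish there, still gripping and pressing steadily, so that I can drive the screws from inside. Leave the screwdriver, the tin and the mug where they are.

Things in the scene. Friction and masses are not known exactly. Their poses are not given: they have to be found in the camera images.
- drawer_front: Loose drawer front, standing upright: blue board 16 (x) x 120 (y) x 80 (z) mm, about 0.15 kg, with a dark wooden block pull on its -x face: 24 mm wide (y, centred), 40 deep (x = -8 to -48), 40 high (z = 32 to 72); grip that across its width from above. Origin: centre of the board's underside; +x out of its plain back, z up. Held in place its underside is about 22 mm above the worktop.
- front_pull (a point): The place to grip on the drawer front's pull: (-30, 0, 52) mm from the front's origin, axes as the front's.
- front_back (a point): Centre of the plain back face of the drawer front: (8, 0, 40) mm from its origin, axes as the front's. It belongs on box_face, with the axes of both parallel.
- cradle: Aluminium cradle fixed to the worktop; the drawer box rides on its rails. Origin: on the worktop below the middle of the box's front face (spring relaxed); +x along the rails to the spring housing, away from the robot within 0.35 rad; z up. Its base plate begins 35 mm behind the box's front face. Rear end at x = 235 mm. The gauge stands at x = 46 to 90, y = -59 to -93, 72 high.
- box_face (a point): Centre of the flat front face of the light wooden open-topped drawer box (120 deep x 104 wide x 64 mm high, underside 30 mm above the worktop, so this point is 62 mm above it). Axes as the cradle's: push along +x. It moves with the box. The blue front, centred here, overhangs the box by 8 mm all round.
- drawer_box (a joint): How far the drawer box is pushed back along the cradle's +x, m: 0 relaxed, 0.036 at its stop. The spring pushes back with 2.4 N + 300 N/m x travel. The box's orange pointer lies over a gauge plate beside the box (at the cradle's -y side): pale from 0 to 0.012, green from 0.012 to 0.026 (6 to 10 N), red beyond.
- screwdriver: Screwdriver lying on the worktop to the right of the cradle; bystander. Origin: on its underside, about its middle.
- tin: Round food tin, 75 mm across, 58 mm high, upright; bystander. Origin: centre of its underside.
- mug: Striped mug, 86 mm across, 101 mm high, upright; bystander. Origin: centre of its underside.
Not all that is in view belongs to the job. What is shaped like the drawer_front but purple is not meant.

How it is judged (in metres and radians):
On the way:
1. the drawer front is gripped and lifted clear of the worktop, not yet touching the cradle or box (height (world z) of drawer_front above 0.012 m and contact force between the fingers and drawer_front above 2 N and contact force between drawer_front and cradle below 0.2 N), for 0.1 s.
At the end, for the whole second after the job is handed in: Front still gripped, off the worktop; its back flat on the box face (5 mm, 0.07 rad), centred within 7 mm sideways and in height; box pushed back 12 to 26 mm (pointer in the green), pressed with 4.5 to 12 N, and still (under 10 mm/s) (value of joint drawer_box between 0.012 and 0.026 m and contact force between drawer_front and cradle between 4.5 and 12 N and velocity of joint drawer_box between -0.01 and 0.01 m/s and x of front_back in the frame of box_face between -0.005 and 0.004 m and y of front_back in the frame of box_face between -0.007 and 0.007 m and z of front_back in the frame of box_face between -0.007 and 0.007 m and angle between the x axis of drawer_front and the x axis of box_face, either way round below 0.07 rad and angle between the z axis of drawer_front and the z axis of box_face, either way round below 0.07 rad and contact force between the fingers and drawer_front above 2 N); the arm keeps its last pose, push and grip.
It fails at once if the drawer box is driven back to its stop (value of joint drawer_box above 0.0345 m).
It fails at once if the screwdriver is displaced by more than 25 mm (distance of screwdriver from where it was at the start of the episode above 0.025 m).
It fails at once if the tin is displaced by more than 25 mm (distance of tin from where it was at the start of the episode above 0.025 m).
It fails at once if the mug is displaced by more than 25 mm (distance of mug from where it was at the start of the episode above 0.025 m).
It also fails if it takes over 29 s, if anything falls off the work surface, if the arm or the gripper's body presses on something with over 40 N, if the wrist force passes 120 N, or if a joint passes its speed limit or range.

## Working session

There is one attempt and no reset: what is moved stays moved. The work goes in short steps, Python scripts to look and compute and a tool call to move; the robot and the scene stay as the last step left them, time stands still between calls to the robot, and variables do not carry over. Pictures are saved under pics/ and viewed, and the job is handed in when it is done.

Besides the shell and the picture viewer there is one more tool, called as a command line: name --argument value ..., lists and objects as JSON in quotes. move_arm: Moves the arm, as the interface text tells. Its arguments: {"type":"object","properties":{"series":{"type":"array","items":{"type":"array","items":{"type":"array","items":{"type":"number","minimum":-1,"maximum":1}}}}},"required":["series"]}

```bash
ls; mkdir -p pics; python3 - <<'E'
from station import r, viewer, spotter
import cv2,numpy as np
print(r.sense())
for n in ("scene","side","wrist"):
    p,d=viewer.capture(n); cv2.imwrite(f"pics/{n}0.png",p[:,:,::-1]); np.savez(f"pics/{n}0.npz",p=p,d=d,**viewer.camera_params(n))
    c=viewer.camera_params(n); print(n,c)
E
```

```text
pics
{'time_s': 0.0, 'joints': array([ 8.73519614e+01,  2.20912282e+01,  3.79994018e-01, -2.83645458e-02,
       -6.84110901e+01, -1.48172684e+01]), 'joint_velocities': array([-0.00050354,  0.06097513,  0.07415024, -0.07890092,  0.07613524,
       -0.09938124]), 'effort': array([ 8.84130459e-04, -3.90671754e+01,  1.87402368e+01,  4.21970084e+00,
        1.09022786e-02, -1.92387556e-04]), 'tcp_pos': array([0.18741598, 0.5957692 , 0.2911576 ]), 'ee_rot': array([[-5.58468310e-04, -3.00301873e-01, -9.53844051e-01],
       [-2.11137110e-03, -9.53841719e-01,  3.00302375e-01],
       [-9.99997615e-01,  2.18162812e-03, -1.01358323e-04]]), 'wrist_force': array([ 0.05220918, -0.13505858,  0.55847973]), 'moment': array([-0.00922924, -0.01848299, -0.00241384]), 'gripper_width': 0.9979393434021537}
scene {'mtx': array([[444.14465426,   0.        , 314.53013629],
       [  0.        , 444.14465426, 236.9966639 ],
       [  0.        ,   0.        ,   1.        ]]), 'dist_coeffs': array([-0.00596925,  0.        ,  0.        ,  0.        ,  0.        ]), 'pose': array([[ 0.78172627, -0.3883286 ,  0.
[... 526 characters left out ...]
46876 ],
       [-0.17478072, -0.5650495 ,  0.80633167, -1.02891586],
       [-0.01320333, -0.81751858, -0.57575085,  0.89231564],
       [ 0.        ,  0.        ,  0.        ,  1.        ]])}
wrist {'mtx': array([[344.57334285,   0.        , 319.90128522],
       [  0.        , 344.57334285, 243.97811497],
       [  0.        ,   0.        ,   1.        ]]), 'dist_coeffs': array([0.00582241, 0.        , 0.        , 0.        , 0.        ]), 'pose': array([[-0.30144139, -0.91462154, -0.26944486,  0.2616712 ],
       [-0.95348325,  0.28964911,  0.08350501,  0.57244378],
       [ 0.00166899,  0.28208302, -0.95938855,  0.38301455],
       [ 0.        ,  0.        ,  0.        ,  1.        ]])}
```

View pics/scene0.png

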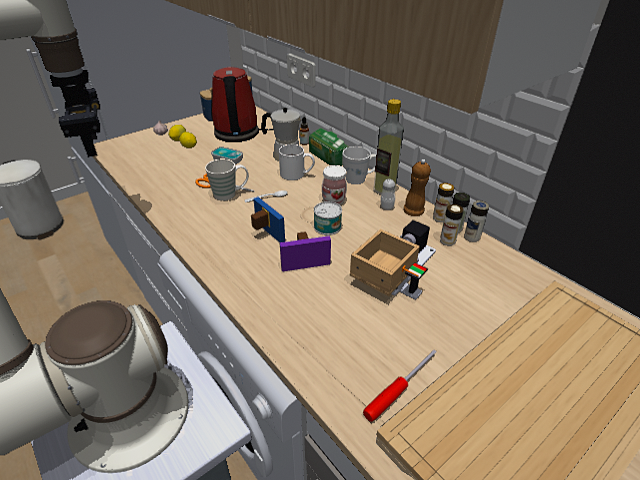

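View pics/side0.png

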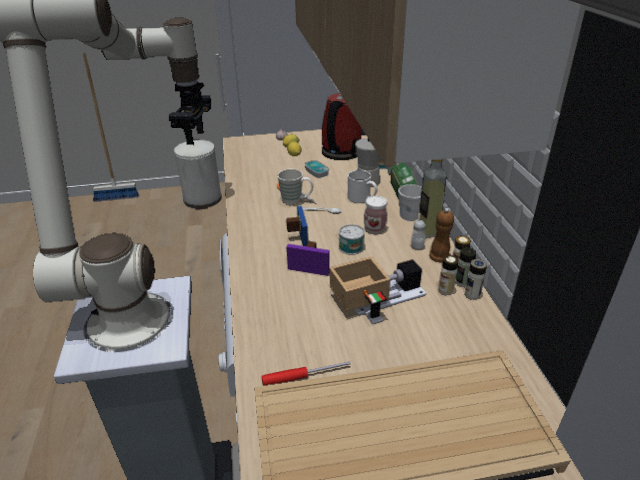

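View pics/wrist0.png

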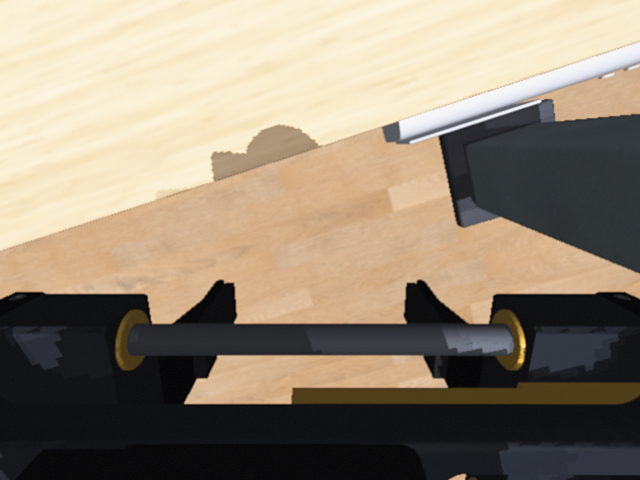

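The blue board is at scene (268,219), with its dark pull at (259,220). The purple look-alike is at (305,253). The cradle is at (385,262), the screwdriver at (400,385), the tin at (328,218) and the striped mug at (222,178). The blue one fits the description; next I measure it and check an enlarged crop.

```bash
cat > h.py <<'E'
import numpy as np,cv2
def load(n):
    z=np.load(f"pics/{n}.npz"); return z['p'],z['d'],z['mtx'],z['dist_coeffs'],z['pose']
def cloud(p,d,K,D,T):
    v,u=np.mgrid[0:480,0:640]
    uv=np.stack([u,v],-1).reshape(-1,1,2).astype(float)
    n=cv2.undistortPoints(uv,K,D).reshape(480,640,2)
    P=np.dstack([n[...,0]*d,n[...,1]*d,d])
    W=P@T[:3,:3].T+T[:3,3]
    W[d<=0]=np.nan
    return W
def rect(P):
    (c,s,a)=cv2.minAreaRect((P[:,:2]*1000).astype(np.float32)); return np.round(c,1),np.round(s,1),round(a,1)
E
python3 - <<'E'
from h import *
for n in ("scene0","side0"):
    p,d,K,D,T=load(n); W=cloud(p,d,K,D,T)
    hsv=cv2.cvtColor(p,cv2.COLOR_RGB2HSV); H,S,V=[hsv[...,i].astype(int) for i in range(3)]
    roi=np.zeros((480,640),bool)
    if n=="scene0": roi[190:250,240:290]=1
    else: roi[200:250,280:315]=1
    blue=roi&(H>98)&(H<125)&(S>130)&(V>40)
    brown=roi&(H<20)&(S>60)&(V<120)&(W[...,2]>0.025)
    for nm,m in (("blue",blue),("pull",brown)):
        P=W[m]; P=P[~np.isnan(P[:,0])]
        print(n,nm,len(P),P.min(0).round(3),P.max(0).round(3),P.mean(0).round(4),rect(P))
        # plane normal
        c=np.median(P,0); 
        top=P[P[:,2]>np.percentile(P[:,2],97)-0.006]; print(' top',top.mean(0).round(4),rect(top))
    # box light wood
    roi=np.zeros((480,640),bool)
    if n=="scene0": roi[225:305,340:440]=1
    else: roi[255:325,325:425]=1
    m=roi&(W[...,2]>0.02)
    P=W[m]; print(n,'cradle region',len(P),P.min(0).round(3),P.max(0).round(3))
    t=roi&(abs(W[...,2]-0.094)<0.004)
    P=W[t]; print(' rim',len(P),P.mean(0).round(4),rect(P))
    big=cv2.resize(p[180:320,230:450] if n=="scene0" else p[180:320,250:470],None,fx=3.6,fy=3.6,interpolation=cv2.INTER_CUBIC)
    cv2.imwrite(f"pics/{n}_crop.png",big[:,:,::-1])
E
```

```text
scene0 blue 557 [0.455 0.219 0.002] [0.555 0.439 0.085] [0.4827 0.2605 0.0539] (array([496.8, 332.9]), array([226.5,  57.1]), 73.3)
 top [0.4846 0.2785 0.0812] (array([485.3, 280. ]), array([118. ,  16.4]), 89.9)
scene0 pull 265 [0.438 0.268 0.035] [0.479 0.296 0.079] [0.4558 0.2751 0.0604] (array([458.5, 281.9]), array([41. , 28.2]), 0.7)
 top [0.4584 0.2783 0.0734] (array([458.5, 282.3]), array([28. , 40.8]), 89.9)
scene0 cradle region 3746 [ 0.515 -0.132  0.02 ] [0.756 0.024 0.1  ]
 rim 645 [ 0.5812 -0.0412  0.0949] (array([586.3, -39.2]), array([124.2, 105.1]), 12.0)
side0 blue 196 [0.479 0.214 0.009] [0.492 0.332 0.084] [0.4849 0.2501 0.06  ] (array([486.2, 272.7]), array([118. ,  12.9]), 89.4)
 top [0.4863 0.2738 0.0799] (array([486.3, 275.2]), array([ 12.3, 112.9]), 0.0)
side0 pull 215 [0.44  0.124 0.033] [0.502 0.291 0.076] [0.465  0.2488 0.0603] (array([471. , 207.9]), array([ 40.5, 173. ]), 9.2)
 top [0.4741 0.2153 0.0723] (array([472.1, 204.6]), array([ 39.5, 166.2]), 9.2)
side0 cradle region 3260 [ 0.518 -0.133  0.02 ] [0.757 0.093 0.098]
 rim 458 [ 0.5871 -0.0431  0.0936] (array([586.5, -39.4]), array([121.9, 111.4]), 12.6)
```

View pics/scene0_crop.png

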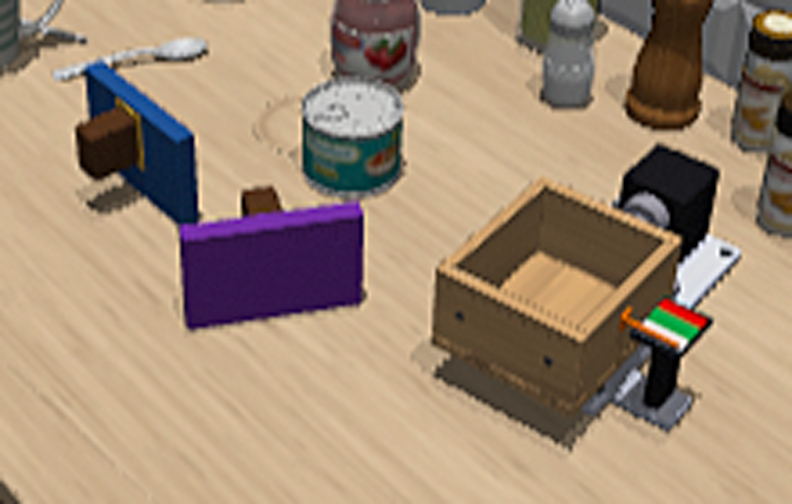

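View pics/side0_crop.png

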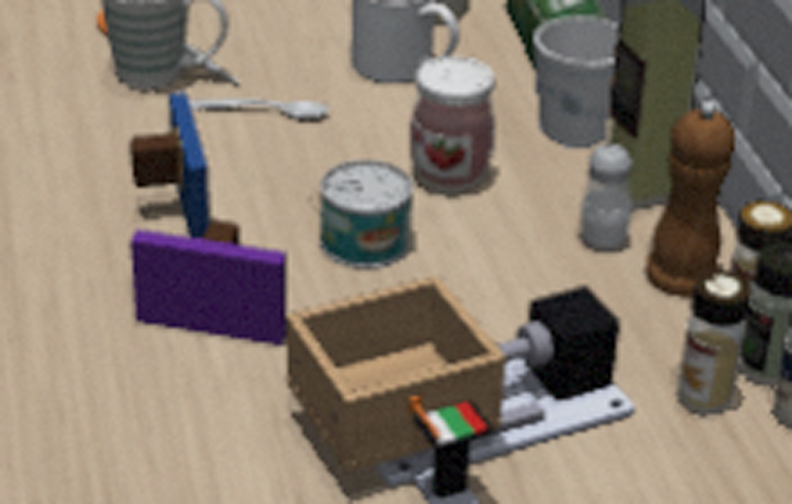

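```bash
cat > fit.py <<'E'
from h import *
from scipy.optimize import least_squares
def plane(P,it=6):
    m=np.ones(len(P),bool)
    for _ in range(it):
        c=P[m].mean(0); n=np.linalg.svd(P[m]-c)[2][2]; m=abs((P-c)@n)<0.003
    if n[0]>0:n=-n
    return c,n,m.sum()
if __name__=="__main__":
  for n in ("scene0","side0"):
    p,d,K,D,T=load(n); W=cloud(p,d,K,D,T)
    hsv=cv2.cvtColor(p,cv2.COLOR_RGB2HSV); H,S,V=[hsv[...,i].astype(int) for i in range(3)]
    table=(abs(W[...,2])<0.01)&(W[...,0]>.4)&(W[...,0]<.7)&(abs(W[...,1])<.3); print(n,'table z',np.nanmedian(W[...,2][table]))
    x,y,z=[W[...,i] for i in range(3)]
    b=(H>98)&(H<125)&(S>130)&(x>.42)&(x<.53)&(y>.2)&(y<.35)&(z>0.01)
    P=W[b&(z<.074)]; c,nn,k=plane(P); print('blue face',len(P),k,c.round(4),nn.round(3),'yaw',np.degrees(np.arctan2(-nn[1],-nn[0])))
    P=W[b]; print('blue y range',np.percentile(P[:,1],[0.5,2,98,99.5]).round(4))
    P=W[b&(z>.076)]; print('top',len(P),P.mean(0).round(4),rect(P), 'line',np.polyfit(P[:,1],P[:,0],1))
    q=(H>125)&(H<150)&(S>100)&(x>.4)&(x<.65)&(y>.0)&(y<.3)&(z>0.01); P=W[q]; print('purple',P.min(0).round(3),P.max(0).round(3),rect(P))
    # box region
    bx=(x>.48)&(x<.7)&(y>-.14)&(y<.06)&(z>.032)&(z<.1)
    fx=bx&(z<.088); a=np.radians(12)
    u=(x-.5863)*np.cos(a)+(y+.039)*np.sin(a)
    P=W[fx&(u<-.052)]; 
    if len(P)>50:
        c,nn,k=plane(P); print('boxface',len(P),k,c.round(4),nn.round(3),'yaw',np.degrees(np.arctan2(-nn[1],-nn[0])), 'offset along 12deg',(-(c[:2]@[np.cos(a),np.sin(a)])).round(4))
    rim=bx&(z>.0905)&(z<.098)
    P=W[rim][:,:2]
    # drop gauge/outliers; fit rectangle annulus 120x104 outer, 
    v0=np.array([.5863,-.039,a])
    def res(v):
        cs,sn=np.cos(v[2]),np.sin(v[2]); dx=P-v[:2]; uu=dx@[cs,sn]; vv=dx@[-sn,cs]
        qx=abs(uu)-60e-3; qy=abs(vv)-52e-3
        sd=np.where((qx>0)&(qy>0),np.hypot(qx,qy),np.maximum(qx,qy))
        return np.where(sd>0,sd,np.minimum(sd+.006,0))*1000
    s=least_squares(res,v0,loss='soft_l1',x_scale=[.01,.01,.1]); v=s.x
    print('rim',len(P),v[:2].round(4),np.degrees(v[2]),'cost',s.cost/len(P),'face pt',(v[:2]-.06*np.array([np.cos(v[2]),np.sin(v[2])])).round(4))
    hz=(x>.6)&(x<.8)&(y>-.1)&(y<.1)&(V<50)&(z>.02); print('housing',np.nanmin(W[hz],0).round(3),np.nanmax(W[hz],0).round(3))
E
python3 fit.py
```

```text
scene0 table z 0.0020584524923312753
blue face 342 269 [0.4797 0.2586 0.0438] [-1.    -0.006  0.003] yaw 0.34347834081658046
blue y range [0.2199 0.2205 0.3342 0.3377]
top 174 [0.4845 0.2766 0.081 ] (array([485.3, 280. ]), array([118. ,  16.4]), 89.9) line [0.00587713 0.48284136]
purple [0.42  0.079 0.01 ] [0.532 0.144 0.085] (array([480.7, 119.3]), array([ 36.5, 119.6]), 64.4)
boxface 806 787 [ 0.5285 -0.0533  0.0607] [-0.977 -0.213 -0.002] yaw 12.286686914643356 offset along 12deg -0.5059
rim 617 [ 0.5855 -0.0396] 12.297178758777797 cost 0.21640606957883607 face pt [ 0.5269 -0.0523]
housing [ 0.6   -0.096  0.02 ] [0.756 0.016 0.09 ]
side0 table z 8.981195771495809e-05
blue face 106 75 [0.4829 0.2315 0.0429] [-0.991 -0.131  0.024] yaw 7.556091569684743
blue y range [0.2146 0.2171 0.3282 0.3308]
top 84 [0.4863 0.2738 0.0799] (array([486.3, 275.2]), array([ 12.3, 112.9]), 0.0) line [-0.00259875  0.48700839]
purple [0.422 0.074 0.01 ] [0.53  0.142 0.084] (array([478.7, 109.3]), array([ 23.1, 119.4]), 63.5)
boxface 334 309 [ 0.5298 -0.0573  0.0609] [-0.976 -0.218 -0.001] yaw 12.56799509126021 offset along 12deg -0.5063
rim 441 [ 0.5862 -0.0406] 12.614789490237857 cost 0.33700888230519976 face pt [ 0.5276 -0.0537]
housing [ 0.628 -0.1    0.02 ] [0.757 0.011 0.077]
```

move_arm --series '[[[0,0,0.31,0.65,-0.75,0,0.8],[0,0,0.31,0.65,-0.75,0,0.8],[0,0,0.31,0.65,-0.75,0,0.8],[0,0,0.31,0.65,-0.75,0,0.8],[0,0,0.31,0.65,-0.75,0,0.8],[0,0,0.31,0.65,-0.75,0,0.8],[0,0,0.31,0.58,-0.75,0,0.8],[0,0,0,0,0,0,0.8]]]'

```text
time_s: 1.15
tcp_pos: [0.4612, 0.2701, 0.2882]
ee_rot: [[-0.001, 0.011, -1.0], [-0.005, -1.0, -0.011], [-1.0, 0.005, 0.001]]
wrist_force: [-0.0, 0.6, -0.3]
gripper_width: 0.8
```

```bash
cat > look.py <<'E'
import sys
from station import r, viewer
import cv2,numpy as np
from h import *
def snap(n,tag):
    c=viewer.camera_params(n); p,d=viewer.capture(n)
    cv2.imwrite(f"pics/{tag}.png",p[:,:,::-1]); np.savez(f"pics/{tag}.npz",p=p,d=d,**c)
def st():
    s=r.sense(); R=s['ee_rot']; 
    print('t',round(s['time_s'],2),'tcp',s['tcp_pos'].round(4),'x',R[:,0].round(3),'y',R[:,1].round(3),'F',s['wrist_force'].round(2),'M',s['moment'].round(2),'w',round(s['gripper_width'],3), 'jaw yaw err from -90:',round(float(np.degrees(np.arctan2(R[1,1],R[0,1]))+90),2))
if __name__=="__main__":
    st()
    for a in sys.argv[1:]:
        n,t=a.split(':'); snap(n,t)
E
python3 look.py wrist:w1
```

```text
t 1.15 tcp [0.4612 0.2701 0.2882] x [-0.001 -0.005 -1.   ] y [ 0.011 -1.     0.005] F [-0.04  0.59 -0.28] M [-0.01 -0.05  0.03] w 0.8 jaw yaw err from -90: 0.63
```

View pics/w1.png

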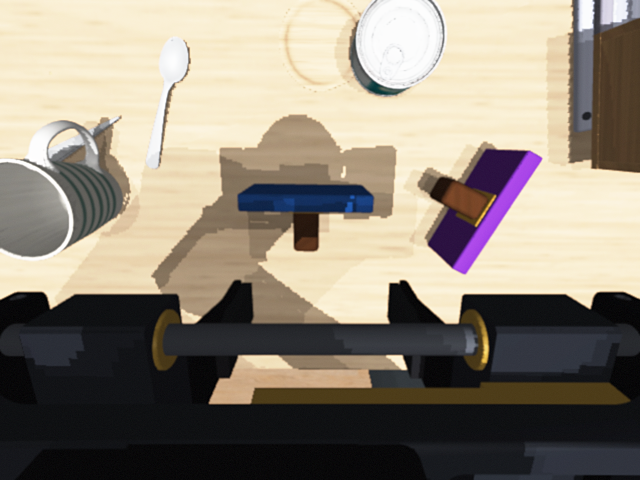

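The wrist view shows the blue board at (305,198) with its pull at (306,231), the purple look-alike turned away at (490,212), and a clear approach to the blue one. Next I measure it here.

```bash
python3 - <<'E'
from h import *
p,d,K,D,T=load("w1"); W=cloud(p,d,K,D,T)
hsv=cv2.cvtColor(p,cv2.COLOR_RGB2HSV); H,S,V=[hsv[...,i].astype(int) for i in range(3)]
x,y,z=[W[...,i] for i in range(3)]
roi=np.zeros((480,640),bool); roi[175:220,225:385]=1
b=roi&(H>98)&(H<125)&(S>120)&(z>.07); P=W[b]; print('top',len(P),P.mean(0).round(4),rect(P),np.polyfit(P[:,1],P[:,0],1))
print(np.percentile(P[:,1],[1,99]))
roi=np.zeros((480,640),bool); roi[212:256,285:330]=1
b=roi&(z>.064)&(z<.078); P=W[b]; print('pull top',len(P),P.mean(0).round(4),rect(P),P.min(0),P.max(0))
E
```

```text
top 2488 [0.489  0.2817 0.0785] (array([488.2, 281.8]), array([118. ,  15.8]), 89.9) [0.00233255 0.48830518]
[0.2242574  0.33941166]
pull top 995 [0.4606 0.2822 0.0707] (array([460.2, 281.4]), array([37.9, 29.7]), 1.2) [0.44118646 0.26702169 0.06517137] [0.47932514 0.2966805  0.07663024]
```

move_arm --series '[[[0,0,-0.08,-0.07,0.17,-0.8,0.8],[0,0,0,0,0,-0.9,0.8],[0,0,0,0,0,-0.7,0.8],[0,0,0,0,0,0,0.7]]]'

```text
time_s: 1.7
tcp_pos: [0.4544, 0.2854, 0.1422]
ee_rot: [[0.002, 0.005, -1.0], [-0.001, -1.0, -0.005], [-1.0, 0.001, -0.002]]
wrist_force: [0.1, -0.3, 0.0]
gripper_width: 0.753
```

```bash
python3 look.py wrist:w2
```

```text
t 1.7 tcp [0.4544 0.2854 0.1422] x [ 0.002 -0.001 -1.   ] y [ 0.005 -1.     0.001] F [ 0.1  -0.35  0.04] M [-0.   -0.05  0.01] w 0.753 jaw yaw err from -90: 0.31
```

View pics/w2.png

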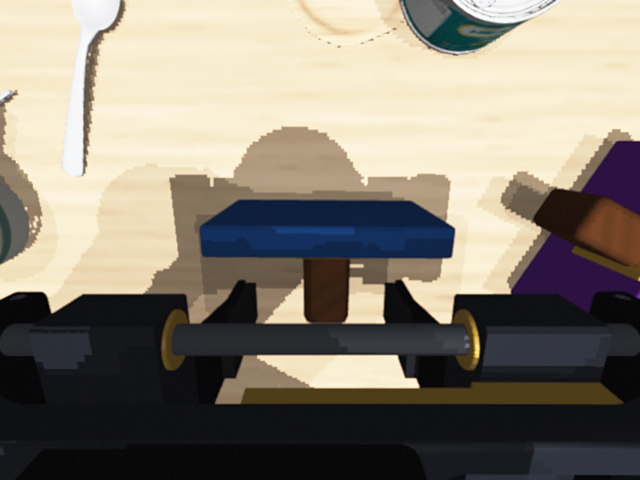

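The pull (326,290) sits between the fingers (235 and 405), about 3 mm off centre. I descend the rest of the way.

move_arm --series '[[[0,0,-0.04,0.04,-0.05,-0.45,0.7],[0,0,0,0,0,-0.18,0.7],[0,0,0,0,0,0,0.7]]]'

```text
time_s: 2.12
tcp_pos: [0.4606, 0.2883, 0.1123]
ee_rot: [[0.016, 0.005, -1.0], [0.011, -1.0, -0.005], [-1.0, -0.011, -0.016]]
wrist_force: [1.1, 0.4, 1.1]
gripper_width: 0.702
```

```bash
python3 look.py
```

```text
t 2.12 tcp [0.4606 0.2883 0.1123] x [ 0.016  0.011 -1.   ] y [ 0.005 -1.    -0.011] F [1.09 0.35 1.12] M [-0.02  0.04 -0.01] w 0.702 jaw yaw err from -90: 0.29
```

move_arm --series '[[[-0.08,0.11,-0.03,-0.05,-0.1,-0.14,0.7],[0,0,0,0,0,0,0.7]]]'

```text
time_s: 2.38
tcp_pos: [0.4581, 0.283, 0.1058]
ee_rot: [[0.003, 0.001, -1.0], [0.002, -1.0, -0.001], [-1.0, -0.002, -0.003]]
wrist_force: [-0.6, -0.5, -0.3]
gripper_width: 0.698
```

```bash
python3 look.py
```

```text
t 2.38 tcp [0.4581 0.283  0.1058] x [ 0.003  0.002 -1.   ] y [ 0.001 -1.    -0.002] F [-0.63 -0.49 -0.29] M [-0.02  0.   -0.03] w 0.698 jaw yaw err from -90: 0.07
```

Good; close, then check.

move_arm --series '[[[0,0,0,0,0,-0.03,0.0],[0,0,0,0,0,0,0.0],[0,0,0,0,0,0,0.0],[0,0,0,0,0,0,0.0],[0,0,0,0,0,0,0.0],[0,0,0,0,0,0,0.0]]]'

```text
time_s: 3.12
tcp_pos: [0.4586, 0.2832, 0.1049]
ee_rot: [[0.004, 0.001, -1.0], [0.003, -1.0, -0.001], [-1.0, -0.003, -0.004]]
wrist_force: [-0.7, -0.4, 0.4]
gripper_width: 0.271
```

```bash
python3 look.py wrist:w3
```

```text
t 3.12 tcp [0.4586 0.2832 0.1049] x [ 0.004  0.003 -1.   ] y [ 0.001 -1.    -0.003] F [-0.67 -0.39  0.38] M [-0.13 -0.01 -0.  ] w 0.271 jaw yaw err from -90: 0.08
```

View pics/w3.png

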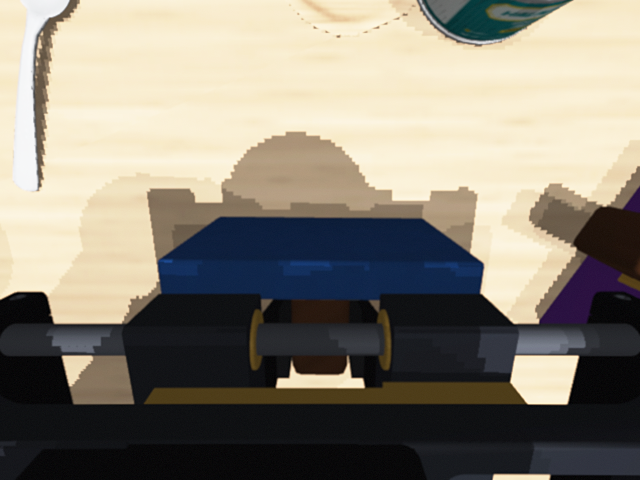

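Gripped: the opening is 23.6 mm against a 24 mm pull. Now I lift clear, then carry the front over the purple one.

move_arm --series '[[[0,0,0,0,0,0.3,0.0],[0,0,0,0,0,0.5,0.0],[0,0,0,0,0,0.7,0.0],[0,0,0,0,0,0.6,0.0],[0,0,0,0,0,0,0.0]]]'

```text
time_s: 3.8
tcp_pos: [0.4566, 0.2818, 0.2317]
ee_rot: [[-0.002, -0.0, -1.0], [-0.001, -1.0, 0.0], [-1.0, 0.001, 0.002]]
wrist_force: [0.4, -0.5, -2.5]
gripper_width: 0.277
```

```bash
python3 look.py
```

```text
t 3.8 tcp [0.4566 0.2818 0.2317] x [-0.002 -0.001 -1.   ] y [-0.    -1.     0.001] F [ 0.44 -0.46 -2.52] M [-0.    0.01  0.01] w 0.277 jaw yaw err from -90: -0.01
```

move_arm --series '[[[0,0,0.2,-0.04,-0.6,0,0.0],[0,0,0.22,-0.04,-0.8,0,0.0],[0,0,0.22,-0.04,-0.8,0,0.0],[0,0,0.22,-0.04,-0.8,0,0.0],[0,0,0.22,-0.04,-0.8,0,0.0],[0,0,0.22,-0.04,-0.8,0,0.0],[0,0,0.2,-0.04,-0.8,0,0.0],[0,0,0,0,-0.3,0,0.0],[0,0,0,0,0,0,0.0]]]'

```text
time_s: 4.92
tcp_pos: [0.4299, -0.0715, 0.219]
ee_rot: [[-0.024, 0.212, -0.977], [-0.007, -0.977, -0.212], [-1.0, 0.001, 0.025]]
wrist_force: [-0.3, 0.6, -1.1]
gripper_width: 0.276
```

```bash
python3 look.py scene:s2 side:d2
```

```text
t 4.92 tcp [ 0.4299 -0.0715  0.219 ] x [-0.024 -0.007 -1.   ] y [ 0.212 -0.977  0.001] F [-0.33  0.56 -1.08] M [ 0.   -0.03  0.  ] w 0.276 jaw yaw err from -90: 12.26
```

View pics/s2.png

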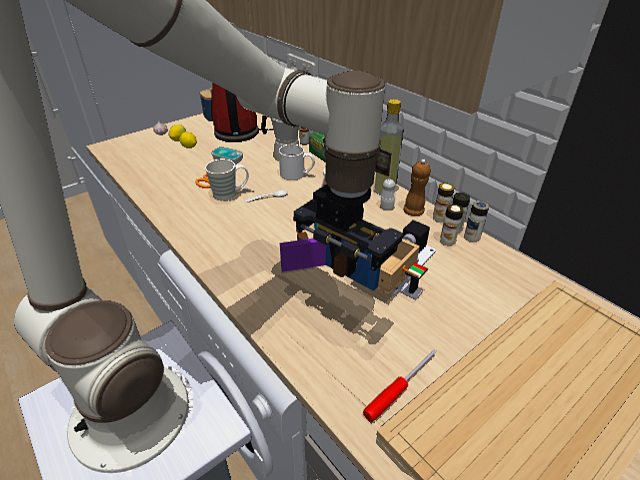

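View pics/d2.png

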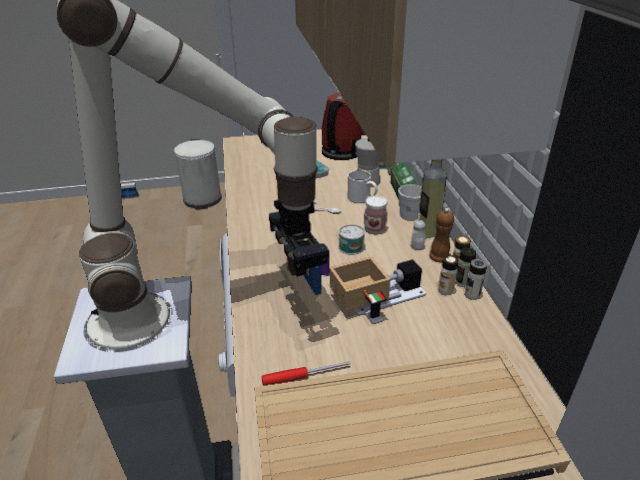

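The front is held upright in front of the box (side (316,270)), and nothing else has moved. I correct the 1.4° tilt and go down to the standoff height.

move_arm --series '[[[0.05,-0.17,0,0.15,0,-0.5,0.0],[0,0,0,0,0,-0.6,0.0],[0,0,0,0,0,-0.3,0.0],[0,0,0,0,0,0,0.0],[0,0,0,0,0,0,0.0]]]'

```text
time_s: 5.65
tcp_pos: [0.4408, -0.066, 0.1332]
ee_rot: [[0.003, 0.222, -0.975], [0.001, -0.975, -0.222], [-1.0, -0.001, -0.003]]
wrist_force: [0.9, -0.4, -0.2]
gripper_width: 0.272
```

```bash
python3 look.py scene:s3 side:d3 wrist:w4; python3 - <<'E'
import cv2
a=cv2.imread('pics/s3.png')[200:320,280:440]; cv2.imwrite('pics/s3c.png',cv2.resize(a,None,fx=5,fy=5,interpolation=cv2.INTER_CUBIC))
a=cv2.imread('pics/d3.png')[220:340,280:440]; cv2.imwrite('pics/d3c.png',cv2.resize(a,None,fx=5,fy=5,interpolation=cv2.INTER_CUBIC))
E
```

```text
t 5.65 tcp [ 0.4408 -0.066   0.1332] x [ 0.003  0.001 -1.   ] y [ 0.222 -0.975 -0.001] F [ 0.89 -0.45 -0.21] M [-0.05  0.05 -0.04] w 0.272 jaw yaw err from -90: 12.82
```

View pics/s3c.png

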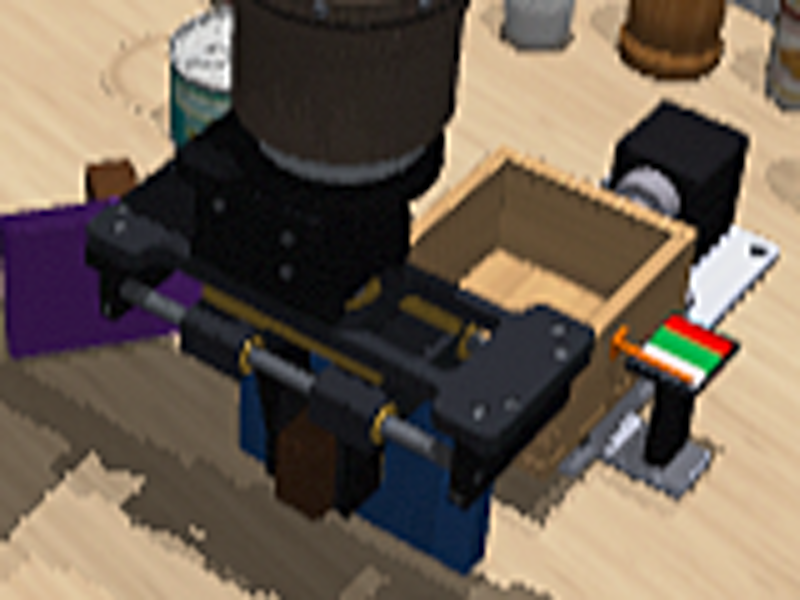

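View pics/d3c.png

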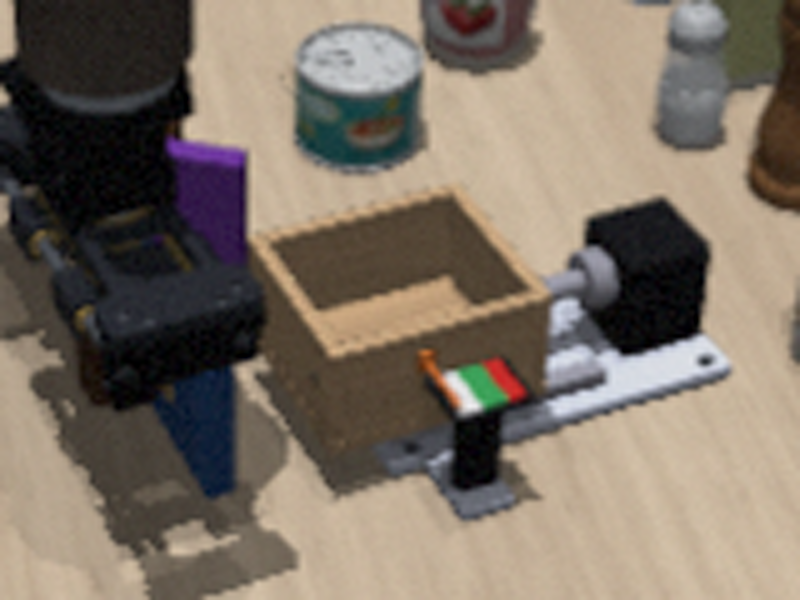

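View pics/w4.png

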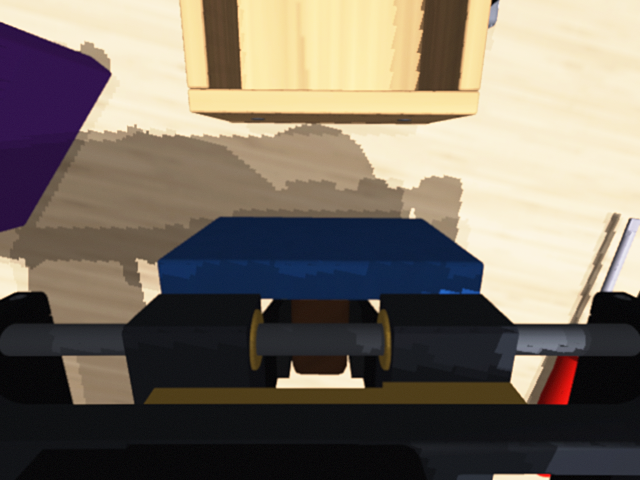

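The wrist view shows the blue board (top edge at rows 218–296, columns 160–482) parallel to the box's front rim (rows 92–118, columns 188–478). I measure how far apart they are.

```bash
cat > rel.py <<'E'
import sys
from h import *
p,d,K,D,T=load(sys.argv[1]); W=cloud(p,d,K,D,T)
hsv=cv2.cvtColor(p,cv2.COLOR_RGB2HSV); H,S,V=[hsv[...,i].astype(int) for i in range(3)]
x,y,z=[W[...,i] for i in range(3)]
a=np.radians(12.4); ex=np.array([np.cos(a),np.sin(a)]); ey=np.array([-ex[1],ex[0]])
u=x*ex[0]+y*ex[1]; v=x*ey[0]+y*ey[1]
b=(H>98)&(H<125)&(S>120)&(z>.05)&(np.arange(480)[:,None]<295)
P=W[b]; zt=np.percentile(P[:,2],95); 
print('blue z pct',np.percentile(P[:,2],[5,50,95]).round(4))
t=b&(z>zt-.008); print('blue top v-range',np.percentile(v[t],[1,99]).round(4),'mid',np.percentile(v[t],[1,99]).mean().round(4),'u-range',np.percentile(u[t],[1,99]).round(4), 'z',np.median(z[t]).round(4))
def slope(m): # edge front line slope dv->du
    k=np.polyfit(v[m],u[m],1); return np.degrees(-np.arctan(k[0]))
print('blue yaw rel 12.4:',slope(t).round(2))
rim=(z>.088)&(z<.1)&(H<35)&(S>30)&(np.arange(480)[:,None]<125)&(V>120)
vv=v[rim]; uu=u[rim]
print('rim n',rim.sum(),'u min',np.percentile(uu,[0.5,2]).round(4),'v',np.percentile(vv,[.5,1,99,99.5]).round(4),'mid',np.percentile(vv,[1,99]).mean().round(4),'z',np.median(z[rim]).round(4))
f=rim&(u<np.percentile(uu,1)+.007); print('front rim v',np.percentile(v[f],[1,99]).round(4),'mid',np.percentile(v[f],[1,99]).mean().round(4),'yaw',slope(f).round(2))
E
python3 rel.py w4
```

```text
blue z pct [0.06   0.1068 0.1085]
blue top v-range [-0.2167 -0.102 ] mid -0.1594 u-range [0.4403 0.454 ] z 0.1076
blue yaw rel 12.4: 0.1
rim n 11201 u min [0.5043 0.5045] v [-0.2154 -0.2151 -0.1124 -0.1122] mid -0.1638 z 0.093
front rim v [-0.2143 -0.1132] mid -0.1637 yaw -0.07
```

move_arm --series '[[[0,0,0,0.02,-0.07,-0.1,0.0],[0,0,0,0.24,0.05,0,0.0],[0,0,0,0.24,0.05,0,0.0],[0,0,0,0,0,0,0.0],[0,0,0,0,0,0,0.0]]]'

```text
time_s: 6.42
tcp_pos: [0.4745, -0.0644, 0.1283]
ee_rot: [[0.008, 0.221, -0.975], [0.002, -0.975, -0.221], [-1.0, -0.0, -0.008]]
wrist_force: [0.3, -0.2, -1.8]
gripper_width: 0.274
```

```bash
python3 look.py wrist:w5; python3 rel.py w5
```

```text
t 6.42 tcp [ 0.4745 -0.0644  0.1283] x [ 0.008  0.002 -1.   ] y [ 0.221 -0.975 -0.   ] F [ 0.27 -0.19 -1.78] M [-0.05  0.09 -0.01] w 0.274 jaw yaw err from -90: 12.75
blue z pct [0.0592 0.1018 0.1035]
blue top v-range [-0.2221 -0.1075] mid -0.1648 u-range [0.4737 0.4873] z 0.1025
blue yaw rel 12.4: 0.08
rim n 5870 u min [0.5338 0.5344] v [-0.2157 -0.2155 -0.1123 -0.1121] mid -0.1639 z 0.0931
front rim v [-0.2155 -0.1123] mid -0.1639 yaw 0.12
```

Gap about 17 mm, sideways about 1 mm, height within 1 mm. I close in in small steps and watch the force.

move_arm --series '[[[0,0.06,-0.02,0.16,0.035,0,0.0],[0,0,0,0.1,0.02,0,0.0],[0,0,0,0.1,0.02,0,0.0],[0,0,0,0,0,0,0.0]]]'

```text
time_s: 6.98
tcp_pos: [0.495, -0.06, 0.1278]
ee_rot: [[-0.007, 0.218, -0.976], [0.001, -0.976, -0.218], [-1.0, -0.003, 0.007]]
wrist_force: [-3.2, 0.1, -0.5]
gripper_width: 0.271
```

```bash
python3 look.py
```

```text
t 6.97 tcp [ 0.495  -0.06    0.1278] x [-0.007  0.001 -1.   ] y [ 0.218 -0.976 -0.003] F [-3.22  0.09 -0.52] M [-0.13  0.83  0.13] w 0.271 jaw yaw err from -90: 12.6
```

Contact, at about 3.2 N. I advance about 15 mm more.

move_arm --series '[[[0,0,0,0.08,0.018,0,0.0],[0,0,0,0.08,0.018,0,0.0],[0,0,0,0.04,0.01,0,0.0],[0,0,0,0,0,0,0.0]]]'

```text
time_s: 7.48
tcp_pos: [0.5029, -0.0583, 0.1267]
ee_rot: [[-0.019, 0.217, -0.976], [-0.001, -0.976, -0.217], [-1.0, -0.004, 0.019]]
wrist_force: [-4.5, -0.4, 1.1]
gripper_width: 0.278
```

```bash
python3 look.py
```

```text
t 7.47 tcp [ 0.5029 -0.0583  0.1267] x [-0.019 -0.001 -1.   ] y [ 0.217 -0.976 -0.004] F [-4.53 -0.41  1.14] M [-0.19  1.33  0.14] w 0.278 jaw yaw err from -90: 12.56
```

move_arm --series '[[[0,-0.12,0,0.08,0.018,0,0.0],[0,-0.06,0,0.08,0.016,0,0.0],[0,0,0,0,0,0,0.0]]]'

```text
time_s: 7.85
tcp_pos: [0.5073, -0.0572, 0.1253]
ee_rot: [[-0.008, 0.216, -0.976], [-0.002, -0.976, -0.216], [-1.0, 0.001, 0.009]]
wrist_force: [-6.3, -1.1, 1.8]
gripper_width: 0.276
```

```bash
python3 look.py scene:s4 side:d4; python3 - <<'E'
import cv2
a=cv2.imread('pics/s4.png')[200:320,300:460]; cv2.imwrite('pics/s4c.png',cv2.resize(a,None,fx=5,fy=5,interpolation=cv2.INTER_CUBIC))
a=cv2.imread('pics/d4.png')[240:340,300:440]; cv2.imwrite('pics/d4c.png',cv2.resize(a,None,fx=5.5,fy=5.5,interpolation=cv2.INTER_CUBIC))
E
```

```text
t 7.85 tcp [ 0.5073 -0.0572  0.1253] x [-0.008 -0.002 -1.   ] y [ 0.216 -0.976  0.001] F [-6.28 -1.05  1.83] M [-0.36  1.67  0.18] w 0.276 jaw yaw err from -90: 12.46
```

View pics/s4c.png

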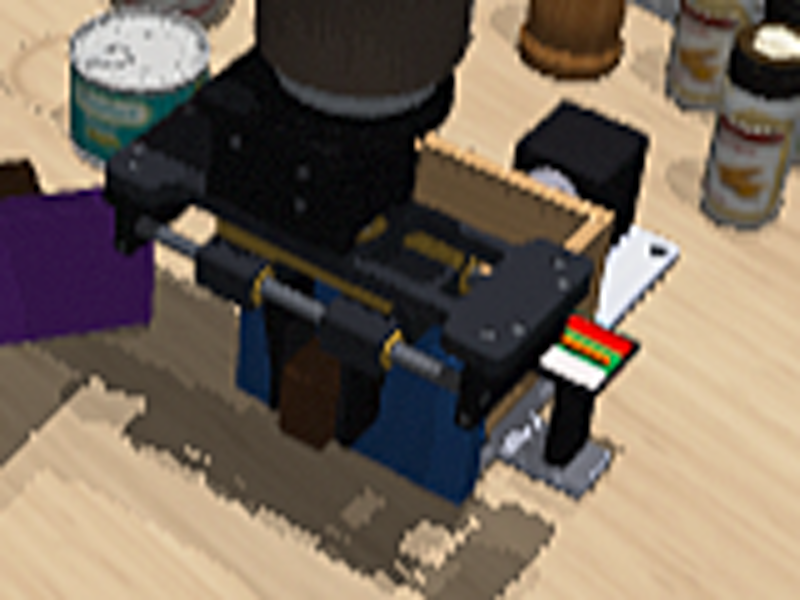

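View pics/d4c.png

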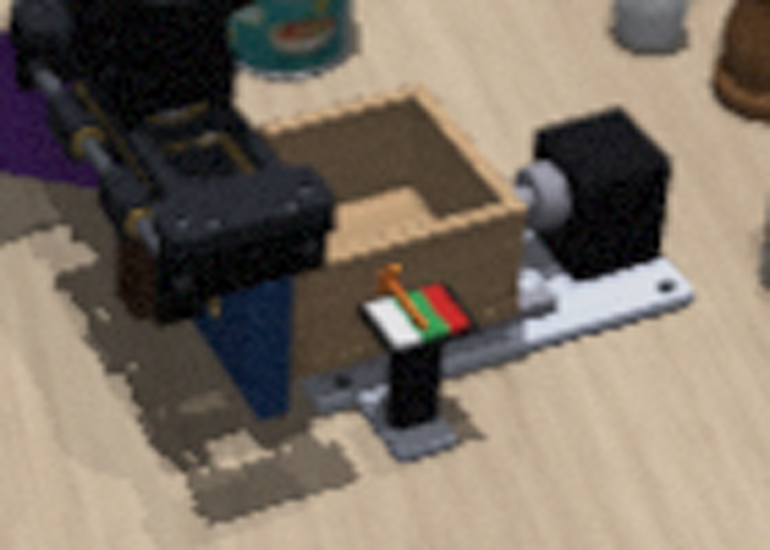

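The pointer is in the green in both views (side crop (412,310), scene crop (590,345)). I measure the box travel and the alignment.

```bash
python3 look.py wrist:w6 side:d5; cat > trav.py <<'E'
import sys
from h import *
from scipy.optimize import least_squares
# rear rim wall/ far edge tracking along cradle axis, side & scene: compare rear rim u between frames
a=np.radians(12.4); ex=np.array([np.cos(a),np.sin(a)]); ey=np.array([-ex[1],ex[0]])
def rear(n):
    p,d,K,D,T=load(n); W=cloud(p,d,K,D,T); x,y,z=[W[...,i] for i in range(3)]
    u=x*ex[0]+y*ex[1]; v=x*ey[0]+y*ey[1]
    hsv=cv2.cvtColor(p,cv2.COLOR_RGB2HSV); H,S,V=[hsv[...,i].astype(int) for i in range(3)]
    m=(z>.086)&(z<.1)&(u>.595)&(u<.67)&(v<-.12)&(v>-.2)&(H<30)&(V>90)&(S>40)
    # per-v-bin far edge
    uu=u[m]; o=(H<14)&(S>180)&(V>120)&(z>.06)&(z<.11)&(u>.5)&(u<.62)&(v<-.21)&(v>-.29)
    r=(hsv[...,0]>=0)
    return m.sum(),np.percentile(uu,[80,95,98]).round(4),o.sum(),(u[o].mean().round(4),v[o].mean().round(4)) if o.sum() else None
for n in sys.argv[1:]: print(n,rear(n))
E
python3 trav.py scene0 s4 side0 d3 d4 d5; python3 rel.py w6
```

```text
t 7.95 tcp [ 0.5069 -0.0573  0.1251] x [-0.009 -0.002 -1.   ] y [ 0.216 -0.976  0.   ] F [-6.36 -1.38  1.48] M [-0.35  1.76  0.2 ] w 0.276 jaw yaw err from -90: 12.45
scene0 (np.int64(107), array([0.6224, 0.6245, 0.6251]), np.int64(53), (np.float64(0.579), np.float64(-0.2371)))
s4 (np.int64(131), array([0.6363, 0.6383, 0.639 ]), np.int64(47), (np.float64(0.5829), np.float64(-0.2403)))
side0 (np.int64(90), array([0.6224, 0.6246, 0.6252]), np.int64(40), (np.float64(0.5777), np.float64(-0.236)))
d3 (np.int64(93), array([0.6221, 0.6242, 0.6248]), np.int64(37), (np.float64(0.5773), np.float64(-0.2349)))
d4 (np.int64(93), array([0.6366, 0.6389, 0.6393]), np.int64(39), (np.float64(0.5812), np.float64(-0.2355)))
d5 (np.int64(91), array([0.6364, 0.6384, 0.6392]), np.int64(39), (np.float64(0.5809), np.float64(-0.2355)))
blue z pct [0.0955 0.099  0.1001]
blue top v-range [-0.2225 -0.1078] mid -0.1652 u-range [0.5065 0.5206] z 0.099
blue yaw rel 12.4: 0.03
rim n 6084 u min [0.5662 0.5668] v [-0.2157 -0.2155 -0.1123 -0.1122] mid -0.1639 z 0.0931
front rim v [-0.2156 -0.1122] mid -0.1639 yaw 0.0
```

View pics/w6.png

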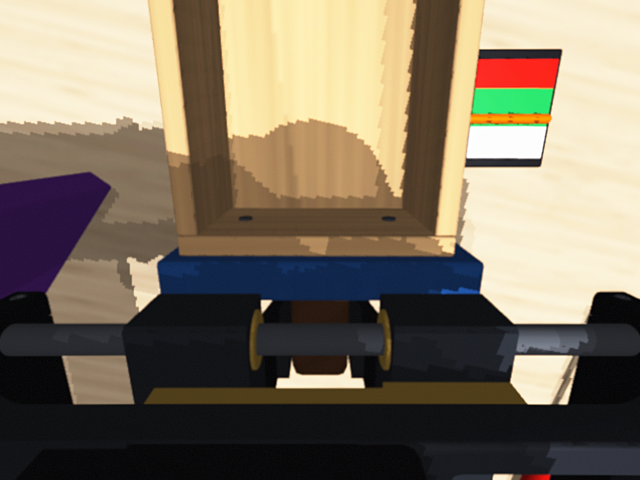

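Travel is about 14 mm: the pointer is at (510,119) in the wrist view, just inside the green. The front sits about 2 mm low and 1 mm off sideways. I press on to mid-green, nudging the front up.

move_arm --series '[[[0,-0.06,0,0.08,0.018,0.03,0.0],[0,-0.03,0,0.07,0.016,0.02,0.0],[0,0,0,0.04,0.008,0.01,0.0]]]'

```text
time_s: 8.43
tcp_pos: [0.5099, -0.0566, 0.1253]
ee_rot: [[-0.019, 0.214, -0.977], [-0.005, -0.977, -0.214], [-1.0, 0.001, 0.02]]
wrist_force: [-7.1, -0.9, 1.5]
gripper_width: 0.274
```

```bash
python3 look.py side:d6 wrist:w7; python3 trav.py d6;python3 rel.py w7;python3 look.py
```

```text
t 8.43 tcp [ 0.5099 -0.0566  0.1253] x [-0.019 -0.005 -1.   ] y [ 0.214 -0.977  0.001] F [-7.12 -0.87  1.53] M [-0.17  1.85  0.33] w 0.274 jaw yaw err from -90: 12.34
d6 (np.int64(92), array([0.6398, 0.6418, 0.6423]), np.int64(44), (np.float64(0.5809), np.float64(-0.2356)))
blue z pct [0.0957 0.0989 0.1   ]
blue top v-range [-0.2225 -0.1077] mid -0.1651 u-range [0.5093 0.5237] z 0.0989
blue yaw rel 12.4: -0.03
rim n 6137 u min [0.569  0.5696] v [-0.2156 -0.2155 -0.1123 -0.1121] mid -0.1639 z 0.0931
front rim v [-0.2155 -0.1123] mid -0.1639 yaw -0.06
t 8.53 tcp [ 0.5099 -0.0566  0.1253] x [-0.019 -0.005 -1.   ] y [ 0.214 -0.977  0.001] F [-8.42 -1.18  2.14] M [-0.31  1.89  0.26] w 0.271 jaw yaw err from -90: 12.33
```

Travel is about 17 mm at roughly 7.5–8 N. I check the flatness of the board, and that it stays steady, before handing in.

```bash
python3 look.py scene:s6; python3 - <<'E'
from fit import *
for n in ("s6",):
    p,d,K,D,T=load(n); W=cloud(p,d,K,D,T); x,y,z=[W[...,i] for i in range(3)]
    hsv=cv2.cvtColor(p,cv2.COLOR_RGB2HSV); H,S,V=[hsv[...,i].astype(int) for i in range(3)]
    b=(H>98)&(H<125)&(S>110)&(x>.45)&(x<.6)&(y>-.16)&(y<.05)&(z>.015)&(z<.098)
    c,nn,k=plane(W[b]); P=W[b]; print(b.sum(),k,c.round(4),nn.round(4),'yaw',np.degrees(np.arctan2(-nn[1],-nn[0])),'pitch rad',nn[2].round(4), 'z min',np.percentile(P[:,2],[0,2]).round(4),z[b].max())
    a=np.radians(12.4); ex=np.array([np.cos(a),np.sin(a)]); 
    print('face u at z=.062', (c@[*ex,0]+ (0.062-c[2])*nn[2]).round(4), '+16mm vs box face', .5053+.017)
a=cv2.imread('pics/d6.png')[240:340,300:440]; b=cv2.imread('pics/s6.png')[220:320,320:460]
cv2.imwrite('pics/f.png',cv2.resize(np.hstack([a,b]),None,fx=2.8,fy=2.8,interpolation=cv2.INTER_CUBIC))
E
```

```text
t 8.53 tcp [ 0.5099 -0.0566  0.1253] x [-0.019 -0.005 -1.   ] y [ 0.214 -0.977  0.001] F [-8.42 -1.18  2.14] M [-0.31  1.89  0.26] w 0.271 jaw yaw err from -90: 12.33
559 501 [ 0.5329 -0.0708  0.0518] [-0.9764 -0.2155  0.0103] yaw 12.446671817470678 pitch rad 0.0103 z min [0.0226 0.0246] 0.09783629342293398
face u at z=.062 0.5054 +16mm vs box face 0.5223
```

View pics/f.png

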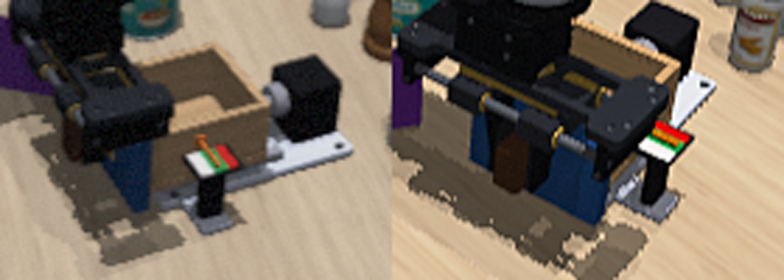

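View pics/w7.png

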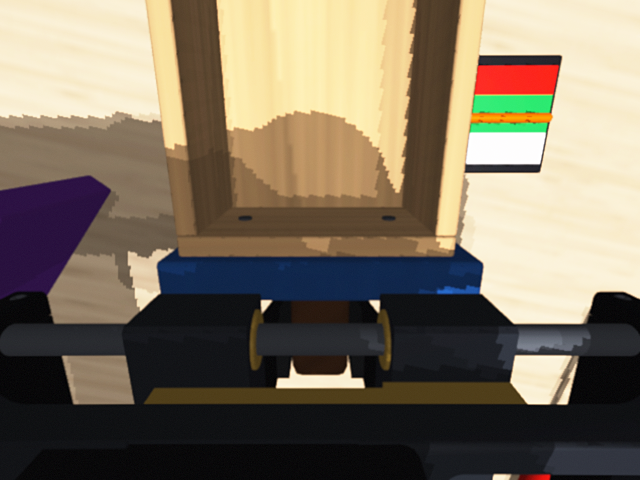

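The pointer stands mid-green (wrist (510,118)), the board is flat to within about 0.01 rad and the pose is unchanged between looks. Handing in.

```bash
python3 look.py side:d7; python3 trav.py d7; python3 look.py; python3 -c "
from station import r
print(r.finish_job())"; python3 look.py
```

```text
t 8.57 tcp [ 0.5099 -0.0566  0.1253] x [-0.019 -0.005 -1.   ] y [ 0.214 -0.977  0.001] F [-7.44 -0.96  0.56] M [-0.33  1.86  0.25] w 0.272 jaw yaw err from -90: 12.33
d7 (np.int64(94), array([0.6391, 0.6414, 0.6419]), np.int64(39), (np.float64(0.5817), np.float64(-0.2363)))
t 8.62 tcp [ 0.5098 -0.0566  0.1253] x [-0.019 -0.005 -1.   ] y [ 0.214 -0.977  0.001] F [-7.73 -1.77  1.91] M [-0.34  1.86  0.24] w 0.274 jaw yaw err from -90: 12.33
the job is handed in; nothing more can be done
None
the job is handed in; nothing more can be done
```

The blue drawer front is held flat against the drawer box, with the orange pointer in the middle of the green. I handed the job in at 8.6 s, still gripping and pressing; no verdict was reported.

I gripped the front by its pull (23.6 mm opening on a 24 mm pull), lifted it over the purple look-alike and pushed it straight back.

**Last checks before handing in:**

| Check | Measured | Allowed |
|---|---|---|
| Box travel | about 17 mm | 12–26 mm |
| Pressing force (wrist reading) | about 7.5–8.5 N | 4.5–12 N |
| Sideways offset | about 1 mm | 7 mm |
| Height offset | about 2 mm low | 7 mm |
| Angle to the box face | about 0.01 rad | 0.07 rad |

- **Steadiness:** the arm's pose changed by no more than about 0.1 mm over the last looks.
- **Height:** I tried to nudge the front up, but it stayed about 2 mm low.
- **Gripper tilt:** the gripper leans about 1.1° under the load.
- **Bystanders:** I never went near the screwdriver, tin or mug. I saw no movement in the pictures, but I did not measure their positions at the end.

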